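Count along the rack and push the socket into the third gap

TASK

Starting from the rack's red end, run a fingertip along the rail of white keys to count the gaps: press down the first, second and third key in turn, and do not press any key beyond the third. Then push the orange-banded socket along the bench into that third gap until it is fully home against the back, keeping it standing on the bench all the way: never lift it or tip it over. Leave the other sockets, the ratchet and the bin where they are.

Things in the scene. Friction and masses are not known exactly. Their poses are not given: they have to be found in the camera images.
- rack: Blue rack fixed to the bench. Origin on the bench at mid-length; x away from the robot, y along the rack to the robot's left. 7 dividers, 36 mm high, 6 thick, pitch 52, make 6 gaps 46 mm wide, open at the top and front, the bench their floor. Divider noses at x = -8 mm; at x = 20 a housing (to x = 56, 48 high) closes the gaps and carries the key rail. Turned up to 0.15 rad.
- red_end: Red end block, 64 x 18 x 58 mm high, at one end of the rack (its centre 168 mm from the rack's middle); which end differs from start to start. Gaps and keys are counted from here. Origin at the centre of its underside.
- grey_end: Grey end block, same size, at the other end of the rack.
- socket: The loose socket to put away: dark steel upright cylinder with an orange band and an orange rim on top, 36 mm diameter, 50 mm high, about 220 g, standing by itself on the bench in front of the rack. Origin at the centre of its underside. It slides when pushed low down. Pushed home it touches the housing and sticks out about 8 mm past the divider noses.
- chrome_a: Bystander: bright socket, 32 mm diameter, 45 mm high, standing in a gap that is not the third from the red end. Origin at the centre of its underside.
- chrome_b: Bystander: bright socket, 36 mm diameter, 40 mm high, standing in another such gap. Origin at the centre of its underside.
- ratchet: Bystander: ratchet handle, about 187 mm long, 34 mm high, lying on the bench along its x, to the right of the work. Origin under it, 95 mm from the black grip's end.
- stock_bin: Bystander: open blue bin of sockets, 120 x 100 x 55 mm high, on the bench to the left of the work. Origin at the centre of its underside.
- gap1 (a point): Where the centre of the socket's underside is when it is fully home in gap 1 (numbered here from the robot's left, the rack's +y end, NOT from the red end): on the bench, 18 mm in front of the housing, 10 mm behind the divider noses. Axes as the rack's.
- gap2 (a point): Where the centre of the socket's underside is when it is fully home in gap 2 (numbered here from the robot's left, the rack's +y end, NOT from the red end): on the bench, 18 mm in front of the housing, 10 mm behind the divider noses. Axes as the rack's.
- gap3 (a point): Where the centre of the socket's underside is when it is fully home in gap 3 (numbered here from the robot's left, the rack's +y end, NOT from the red end): on the bench, 18 mm in front of the housing, 10 mm behind the divider noses. Axes as the rack's.
- gap4 (a point): Where the centre of the socket's underside is when it is fully home in gap 4 (numbered here from the robot's left, the rack's +y end, NOT from the red end): on the bench, 18 mm in front of the housing, 10 mm behind the divider noses. Axes as the rack's.
- gap5 (a point): Where the centre of the socket's underside is when it is fully home in gap 5 (numbered here from the robot's left, the rack's +y end, NOT from the red end): on the bench, 18 mm in front of the housing, 10 mm behind the divider noses. Axes as the rack's.
- gap6 (a point): Where the centre of the socket's underside is when it is fully home in gap 6 (numbered here from the robot's left, the rack's +y end, NOT from the red end): on the bench, 18 mm in front of the housing, 10 mm behind the divider noses. Axes as the rack's.
- key1 (a joint): White sprung key behind gap 1, a round hump (radius 20 mm, axis along rack x, 24 long). Its top is 36 mm beyond gap 1's home point along rack x, 58 mm above the bench, 10 above the housing. A fingertip drawn along the rail 5 mm below the tops makes each dip. Value: m pressed down, 0 up, 0.008 at the stop, pressed if over 0.0025; 1 to 3 N, springs back.
- key2 (a joint): White sprung key behind gap 2, a round hump (radius 20 mm, axis along rack x, 24 long). Its top is 36 mm beyond gap 2's home point along rack x, 58 mm above the bench, 10 above the housing. A fingertip drawn along the rail 5 mm below the tops makes each dip. Value: m pressed down, 0 up, 0.008 at the stop, pressed if over 0.0025; 1 to 3 N, springs back.
- key3 (a joint): White sprung key behind gap 3, a round hump (radius 20 mm, axis along rack x, 24 long). Its top is 36 mm beyond gap 3's home point along rack x, 58 mm above the bench, 10 above the housing. A fingertip drawn along the rail 5 mm below the tops makes each dip. Value: m pressed down, 0 up, 0.008 at the stop, pressed if over 0.0025; 1 to 3 N, springs back.
- key4 (a joint): White sprung key behind gap 4, a round hump (radius 20 mm, axis along rack x, 24 long). Its top is 36 mm beyond gap 4's home point along rack x, 58 mm above the bench, 10 above the housing. A fingertip drawn along the rail 5 mm below the tops makes each dip. Value: m pressed down, 0 up, 0.008 at the stop, pressed if over 0.0025; 1 to 3 N, springs back.
- key5 (a joint): White sprung key behind gap 5, a round hump (radius 20 mm, axis along rack x, 24 long). Its top is 36 mm beyond gap 5's home point along rack x, 58 mm above the bench, 10 above the housing. A fingertip drawn along the rail 5 mm below the tops makes each dip. Value: m pressed down, 0 up, 0.008 at the stop, pressed if over 0.0025; 1 to 3 N, springs back.
- key6 (a joint): White sprung key behind gap 6, a round hump (radius 20 mm, axis along rack x, 24 long). Its top is 36 mm beyond gap 6's home point along rack x, 58 mm above the bench, 10 above the housing. A fingertip drawn along the rail 5 mm below the tops makes each dip. Value: m pressed down, 0 up, 0.008 at the stop, pressed if over 0.0025; 1 to 3 N, springs back.
Things that resemble listed ones, but are neither listed nor needed, are in the scene too. What is shaped like the socket but purple is not meant.

How it is judged:
By the outcome, as a careful person would: the job done as asked, in the order asked, and still so for the second after the job is handed in, with the robot touching nothing.
It also fails if it takes over 72 s, if anything falls off the work surface, if the arm or the gripper's body presses on something with over 40 N, if the wrist force passes 120 N, or if a joint passes its speed limit or range.

ROBOT

A 6-joint arm with a two-finger parallel gripper is mounted at the origin on the work surface. World frame = base frame: x ahead of the robot, y to its left, z up, the work surface at z = 0. Lengths are in m, angles in rad, forces in N, time in s.
With the tool pointing down it reaches from about 0.35 to 0.875 m from the base axis. Payload 4.2 kg.
Tool frame: the origin (TCP) lies on the centre line of the jaws, within the pads' length; the fingertips stand bot.nose_length ahead of it and the grasp point (between the pads) lies 3 mm ahead of it (bot.nose_length is the distance from the TCP to the fingertips, in m); x points along the fingers, y is the direction in which the jaws open and shut, and the axes are right-handed (so a half turn about x gives the same grasp; the last joint's range is limited). The gripper opens to 87 mm and grips with 3 to 60 N. Pads are 19 mm wide; open, the fingers measure 117 mm over their backs; the gripper's body (75 mm by 190 mm) begins 51 mm behind the grasp point.
Start: joints at [-1.09, 0.385, 0.008, 0, -1.194, -0.259], TCP at [0.138, -0.61, 0.245] pointing down, gripper open.
Joint ranges: [-3.14, 3.14], [-1.21, 2.06], [-1.07, 1.41], [-3.16, 2.05], [-2.99, -0.16], [-3.1, 3.1]. Speed limits (rad/s): [2.79, 2.79, 3.14, 3.14, 3.14, 3.14].

INTERFACE

Orientations are given as a 3x3 rotation matrix whose columns are the frame's x, y, z axes.
In Python, from station import bot gives the robot as it stands.
- The arm moves only by the tool drive_tool, never from a script. Its argument "moves" is one flat list of numbers, 7 for each row, row after row: the turn, a rotation vector about the tool's x, y, z in degrees, then the shift along the tool's x, y, z in mm, then the closure, from -1 (fully open) to 1 (shut). In form: [wx, wy, wz, dx, dy, dz, hand, wx, wy, wz, dx, dy, dz, hand, ...]. A call has exactly 5 rows; each row shifts and turns the commanded pose from where the row before left it, along the tool's axes as they then stand; what a row does not reach is not made up. A row lasts 1/12 s, in which the tool goes at most 41.7 mm and 7.16 degrees, less where a joint would pass 70% of its speed; a pose out of reach is approached as far as the arm can. A call is refused whole if a number of a shift passes 41.7 or a number of a turn 7.16, either way. A call with a gripper value outside its range is refused whole. The fingers move at their own pace and stop on an object; "squeeze" is the grip in N (left out, the last holds). Time passes only in rows, so rows that do not move let the fingers close, or fill a call up. It gives the time, the measured TCP pose, the force and the opening at its end, in the units of the state.
- bot.state(): the state, without advancing time (a new reading comes with each control period).
- bot.snapshot(name): name is "scene" or "top" or "wrist"; returns the picture (420x560x3 uint8, red, green, blue); there is no depth.
- bot.get_calibration(name): a dict with "vfov" (degrees; the focal length in pixels is half the picture's height over the tangent of half this angle, whatever the lens; pixels are square), "cx", "cy" (the principal point, pixels), "R" (3x3) and "t" (3): a world point X has camera coordinates R X + t. Camera axes: x right, y down, z forward; pixel columns grow to the right and rows downward; lengths in m; the calibration is good to about 2 mm. A picture is of the moment at which its call begins: read the wrist's pose just before it. get_calibration takes no time and is no camera call; for the wrist camera it gives the pose at the moment of the call.
- bot.sign_off(): hands the job in, once; it reports no verdict.
The state is a dict: "time_s": time; "qpos": joint angles; "joint_vel": joint speeds; "joint_torque": joint torques, N m; "tcp_pos": TCP position; "ee_rot": TCP orientation; "ft_force": force on the tool from outside, world axes, zero at the start; "wrist_torque": the same for the moment, N m; "finger_gap": finger opening in m.
Only numpy, scipy, OpenCV 4.12 (cv2) and the standard library are available. Lean on these libraries where they do the work, as an engineer would, in place of code of your own. Each camera call takes 0.05 s, during which the arm holds its last target.

## Working session

There is one attempt and no reset: what is moved stays moved. The work goes in short steps, Python scripts to look and compute and a tool call to move; the robot and the scene stay as the last step left them, time stands still between calls to the robot, and variables do not carry over. Pictures are saved under pics/ and viewed, and the job is handed in when it is done.

Besides the shell and the picture viewer there is one more tool, called after "Emit:" as name(argument=value, ...) on one line, values as JSON. drive_tool: Moves the arm, as the interface text tells. Its arguments: {"type":"object","properties":{"moves":{"type":"array","items":{"type":"number"}},"squeeze":{"type":"number"}},"required":["moves"]}

```bash
ls; mkdir -p pics
python3 - <<'E'
from station import bot
import cv2,numpy as np
print(bot.nose_length, bot.state())
for n in("scene","top"):
    im=bot.snapshot(n); cv2.imwrite(f"pics/{n}0.png",im[:,:,::-1])
    c=bot.get_calibration(n); print(n,c)
E
```

```text
pics
0.022 {'time_s': 0.0, 'qpos': array([-1.09040801e+00,  3.85542685e-01,  6.60214546e-03, -5.17872135e-04,
       -1.19399338e+00, -2.58605948e-01]), 'joint_vel': array([ 0.00086364,  0.00172685, -0.0014978 , -0.00085807,  0.00115205,
        0.00144357]), 'joint_torque': array([ 1.43294223e-03, -3.90668535e+01,  1.87407517e+01,  4.21995789e+00,
        1.10582571e-02, -1.61040357e-04]), 'tcp_pos': array([ 0.13738085, -0.60913246,  0.24345586]), 'ee_rot': array([[-5.60771928e-04, -2.19781682e-01,  9.75548921e-01],
       [ 2.11814001e-03,  9.75546625e-01,  2.19782382e-01],
       [-9.99997600e-01,  2.18959699e-03, -8.15307872e-05]]), 'ft_force': array([ 0.30785727, -0.30801175, -0.8204191 ]), 'wrist_torque': array([-0.00807585,  0.01250994, -0.03632692]), 'finger_gap': 0.08709683826249166}
scene {'vfov': 48.80803444026154, 'cx': 272.6913743725164, 'cy': 213.33482297270032, 'R': array([[ 0.7230277 ,  0.69069632, -0.01302091],
       [ 0.56499635, -0.60207926, -0.56416283],
       [-0.39750481,  0.40054859, -0.82556087]]), 't': array([-0.36297432, -0.27368069,  1.3657701 ])}
top {'vfov': 42.5720687909094, 'cx': 279.25641187282315, 'cy': 209.5954795375122, 'R': array([[-0.02664045, -0.99939407, -0.02240063],
       [-0.99352767,  0.02894606, -0.1098403 ],
       [ 0.11042215,  0.01932945, -0.9936968 ]]), 't': array([0.0278734 , 0.52986601, 1.15107543])}
```

View pics/scene0.png

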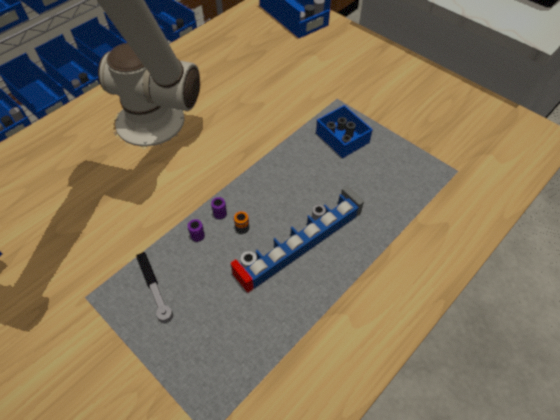

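View pics/top0.png

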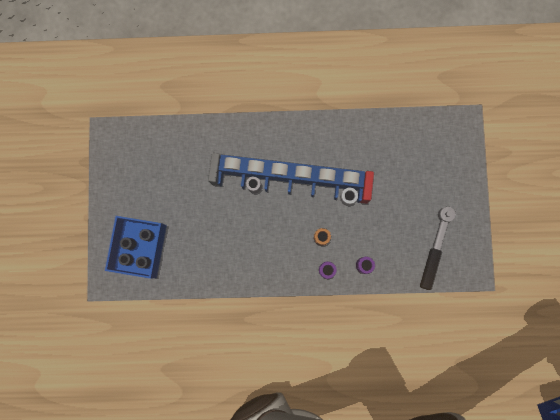

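The scene and top pictures show the red end block on the robot's right (top view 368,186). In the top view, keys run from x=351 (first) to 232. There are chrome sockets by the first gap (350,196) and the fifth (253,183). The loose candidates are orange (322,236), purple (328,270) and purple (366,265). Orange fits the description. Next I measure and enlarge a crop.

```bash
cat > h.py <<'E'
from station import bot
import cv2,numpy as np
def cam(n):
    c=bot.get_calibration(n); f=210/np.tan(np.radians(c['vfov'])/2); return f,c['cx'],c['cy'],np.array(c['R']),np.array(c['t'])
def ray(n,u,v,z,c=None):
    f,cx,cy,R,t=c or cam(n)
    d=R.T@np.array([(u-cx)/f,(v-cy)/f,1]); o=-R.T@t
    return o+d*(z-o[2])/d[2]
def proj(n,X,c=None):
    f,cx,cy,R,t=c or cam(n); p=R@np.array(X)+t; return f*p[0]/p[2]+cx,f*p[1]/p[2]+cy
def blobs(m,amin=10):
    n,l,s,c=cv2.connectedComponentsWithStats(m.astype(np.uint8))
    return [(c[i],s[i]) for i in range(1,n) if s[i][4]>=amin]
E
python3 - <<'E'
from h import *
for n in("scene","top"):
    im=cv2.imread(f"pics/{n}0.png"); h=cv2.cvtColor(im,cv2.COLOR_BGR2HSV).astype(int); H,S,V=h[...,0],h[...,1],h[...,2]
    roi=np.zeros(H.shape,bool)
    if n=="top": roi[120:290,180:400]=1
    else: roi[180:300,170:370]=1
    for nm,m,z in(("red",((H<4)|(H>176))&(S>180)&(V>90),.058),("orange",(H>=6)&(H<20)&(S>170)&(V>70),.05),("white",(S<50)&(V>150),.056),("purple",(H>130)&(H<160)&(S>100),.04),("grey",(S<40)&(V<70)&(V>30),.058)):
        if nm=="grey":continue
        for c,s in blobs(m&roi,12): print(n,nm,c.round(1),s,ray(n,*c,z).round(4))
im=cv2.imread("pics/top0.png")[140:290,190:390]; a=cv2.resize(im,None,fx=4,fy=4,interpolation=cv2.INTER_CUBIC)
cv2.imwrite("pics/topc.png",a)
im=cv2.imread("pics/scene0.png")[180:300,180:370]; cv2.imwrite("pics/scenec.png",cv2.resize(im,None,fx=4,fy=4,interpolation=cv2.INTER_CUBIC))
E
```

```text
scene red [240.6 271.3] [231 260  21  23 197] [ 0.5767 -0.1792  0.058 ]
scene orange [240.9 219.7] [234 212  14  16 148] [ 0.4753 -0.0807  0.05  ]
scene white [344.1 206.6] [339 202  12  11  80] [0.6325 0.1133 0.056 ]
scene white [328.1 217.7] [323 213  12  11  85] [0.625  0.0622 0.056 ]
scene white [311.2 229. ] [306 224  12  12  90] [0.6168 0.011  0.056 ]
scene white [294.1 241. ] [289 236  12  12  90] [ 0.6094 -0.0404  0.056 ]
scene white [276.3 253.2] [271 248  13  12 100] [ 0.6018 -0.0915  0.056 ]
scene white [254.  262.6] [241 252  24  21 170] [ 0.5821 -0.1429  0.056 ]
scene purple [218.7 208.1] [211 197  15  22 218] [ 0.4055 -0.09    0.04  ]
scene purple [195.9 230.4] [188 219  16  22 231] [ 0.4139 -0.1711  0.04  ]
top white [231.4 162.6] [225 158  14  11 127] [0.6328 0.1134 0.056 ]
top white [255.1 165.4] [249 160  14  12 130] [0.6252 0.0622 0.056 ]
top white [279.  168.1] [272 163  15  11 131] [0.6176 0.0108 0.056 ]
top white [302.7 171. ] [296 166  14  11 131] [ 0.6097 -0.0401  0.056 ]
top white [326.6 173.8] [320 169  14  11 130] [ 0.6019 -0.0914  0.056 ]
top white [350.7 176.8] [344 172  14  11 133] [ 0.5939 -0.1427  0.056 ]
top white [253.1 183.3] [247 177  13  13  60] [0.5861 0.0674 0.056 ]
top white [349.6 195.1] [342 188  16  15 103] [ 0.5543 -0.1389  0.056 ]
top purple [365.1 264.5] [358 257  16  16  96] [ 0.4057 -0.1674  0.04  ]
top purple [326.7 269.8] [320 262  16  17 104] [ 0.3967 -0.0852  0.04  ]
```

View pics/topc.png

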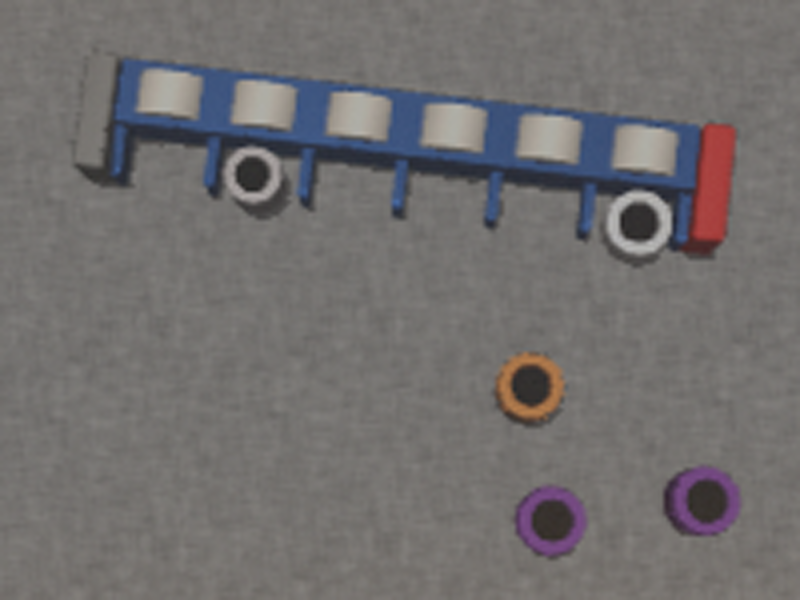

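View pics/scenec.png

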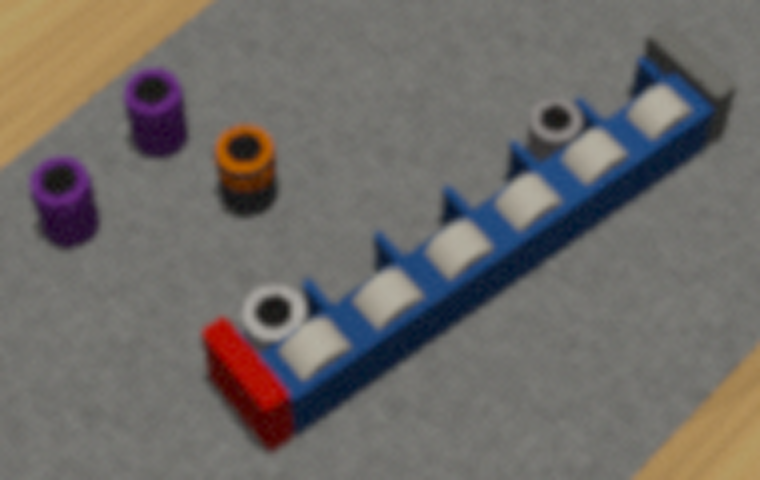

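The enlarged crops confirm that the orange-banded, orange-rimmed socket is at top pixel about (322.7,237) and scene pixel (241,220). The two all-purple ones behind it are decoys. The third gap from red lies between the dividers at crop x≈400 and 490 and is empty.

```bash
cat >> h.py <<'E'
def orange(n,im):
    h=cv2.cvtColor(im,cv2.COLOR_BGR2HSV).astype(int); m=(h[...,0]>=5)&(h[...,0]<20)&(h[...,1]>110)&(h[...,2]>90)
    roi=np.zeros(m.shape,bool)
    if n=="top": roi[150:290,220:380]=1
    else: roi[185:290,200:360]=1
    return m&roi
def rows(tgt,yawdeg=None,tilt=None):
    s=bot.state();R=s['ee_rot'];d=R.T@(np.array(tgt)-s['tcp_pos'])*1000
    print("t",s['time_s'],"tcp",s['tcp_pos'].round(4),"shift tool mm",d.round(1),"gap",round(s['finger_gap'],4),"F",s['ft_force'].round(1))
E
python3 - <<'E'
from h import *
K=np.array([[.6328,.1134],[.6252,.0622],[.6176,.0108],[.6097,-.0401],[.6019,-.0914],[.5939,-.1427]])
# refine: key line fit
i=np.arange(6); px=np.polyfit(i,K[:,0],1); py=np.polyfit(i,K[:,1],1)
ya=-np.array([px[0],py[0]]); print("pitch",np.hypot(*ya)); ya/=np.hypot(*ya); xa=np.array([ya[1],-ya[0]])
print("ya",ya,"xa",xa,"yaw",np.arctan2(xa[1],xa[0]))
key=lambda k:np.array([np.polyval(px,k-1),np.polyval(py,k-1)])
for k in(6,5,4):print("key",k,key(k).round(4),"home",(key(k)-.036*xa).round(4))
R=np.array([0.1,0])
for n in("top","scene"):
    im=cv2.imread(f"pics/{n}0.png"); m=orange(n,im)
    for c,s in blobs(m,8):print(n,c.round(1),s)
    if n=="top":
        pts=np.argwhere(m)[:,::-1].astype(np.float32); c,r=cv2.minEnclosingCircle(pts); P=ray(n,*c,.05); P2=ray(n,c[0]+r,c[1],.05); print("circle",c,r,P.round(4),"rad",P2-P)
        w=P[:2]-(key(4)-.036*xa); print("socket in gap4-home frame x,y mm",w@xa*1e3,w@ya*1e3)
E
```

```text
pitch 0.05179337385718568
ya [0.15021227 0.98865377] xa [ 0.98865377 -0.15021227] yaw -0.15078297034218807
key 6 [ 0.5941 -0.1426] home [ 0.5585 -0.1372]
key 5 [ 0.6018 -0.0914] home [ 0.5663 -0.086 ]
key 4 [ 0.6096 -0.0402] home [ 0.574  -0.0348]
top [321.7 236.4] [314 228  17  17 140]
circle (321.87255859375, 236.25816345214844) 8.34976577758789 [ 0.4682 -0.0768  0.05  ] rad [-0.0004987  -0.01779922  0.        ]
socket in gap4-home frame x,y mm -98.31180583749342 -57.40741553619838
scene [208.3 191.4] [200 185  25  20 271]
scene [241.  217.7] [234 211  15  14 123]
scene [355.6 285.3] [348 278  12  12  74]
```

Emit:
drive_tool(moves=[7.1,0,0,0,0,0,1,7.1,0,0,0,0,0,1,7.1,0,0,0,0,0,1,0,0,0,0,0,0,1,0,0,0,0,0,0,1], squeeze=10)

```text
time_s: 0.52
tcp_pos: [0.1375, -0.6095, 0.2441]
ee_rot: [[-0.0, 0.146, 0.989], [0.001, 0.989, -0.146], [-1.0, 0.001, -0.0]]
ft_force: [0.4, 0.7, 0.3]
finger_gap: 0.0618
```

Run:
```python
from h import *
rows([.594,-.143,.125]); print(bot.state()['ee_rot'].round(4))
```

```text
t 0.5167 tcp [ 0.1375 -0.6095  0.2441] shift tool mm [119.3 528.1 383.4] gap 0.0618 F [0.4 0.7 0.3]
[[-3.000e-04  1.463e-01  9.892e-01]
 [ 9.000e-04  9.892e-01 -1.463e-01]
 [-1.000e+00  8.000e-04 -4.000e-04]]
```

Emit:
drive_tool(moves=[0,0,0,0,26,19,1,0,0,0,0,26,19,1,0,0,0,0,26,19,1,0,0,0,0,26,19,1,0,0,0,0,26,19,1])

```text
time_s: 0.93
tcp_pos: [0.2516, -0.4941, 0.2444]
ee_rot: [[-0.0, 0.147, 0.989], [0.0, 0.989, -0.147], [-1.0, 0.0, -0.0]]
ft_force: [1.2, 0.0, 1.1]
finger_gap: 0.0285
```

Emit:
drive_tool(moves=[0,0,0,0,26,19,1,0,0,0,0,26,19,1,0,0,0,0,26,19,1,0,0,0,0,26,19,1,0,0,0,0,26,19,1])

```text
time_s: 1.35
tcp_pos: [0.3651, -0.3796, 0.2446]
ee_rot: [[0.0, 0.146, 0.989], [-0.0, 0.989, -0.146], [-1.0, 0.0, 0.0]]
ft_force: [0.1, -0.4, 0.3]
finger_gap: 0.0016
```

Emit:
drive_tool(moves=[0,0,0,0,26,19,1,0,0,0,0,26,19,1,0,0,0,0,26,19,1,0,0,0,0,26,19,1,0,0,0,0,26,19,1])

```text
time_s: 1.77
tcp_pos: [0.4784, -0.2652, 0.2446]
ee_rot: [[0.0, 0.146, 0.989], [0.0, 0.989, -0.146], [-1.0, 0.0, 0.0]]
ft_force: [0.7, -0.1, -0.1]
finger_gap: 0.0002
```

Emit:
drive_tool(moves=[0,0,0,0,26,19,1,0,0,0,0,26,19,1,0,0,0,0,26,19,1,0,0,0,0,0,0,1,0,0,0,0,0,0,1])

```text
time_s: 2.18
tcp_pos: [0.5464, -0.1967, 0.244]
ee_rot: [[-0.001, 0.144, 0.99], [0.0, 0.99, -0.144], [-1.0, 0.0, -0.001]]
ft_force: [0.0, -0.5, 0.6]
finger_gap: 0.0008
```

Run:
```python
from h import *
rows([.594,-.143,.125]); print(bot.state()['ee_rot'].round(4))
im=bot.snapshot("wrist"); cv2.imwrite("pics/w1.png",im[:,:,::-1])
c=cam("wrist")
for n,p in dict(key6=(.5941,-.1426,.058),key4=(.6096,-.0402,.058),sock=(.4682,-.0768,.05)).items(): print(n,proj("wrist",p,c))
```

```text
t 2.1833 tcp [ 0.5464 -0.1967  0.244 ] shift tool mm [118.9  60.   39.5] gap 0.0008 F [ 0.  -0.5  0.6]
[[-9.000e-04  1.445e-01  9.895e-01]
 [ 2.000e-04  9.895e-01 -1.445e-01]
 [-1.000e+00  0.000e+00 -1.000e-03]]
key6 (np.float64(334.8962300088804), np.float64(229.54194629856534))
key4 (np.float64(426.94594547218367), np.float64(229.7927942133452))
sock (np.float64(385.2020379819441), np.float64(103.97661357272455))
```

View pics/w1.png

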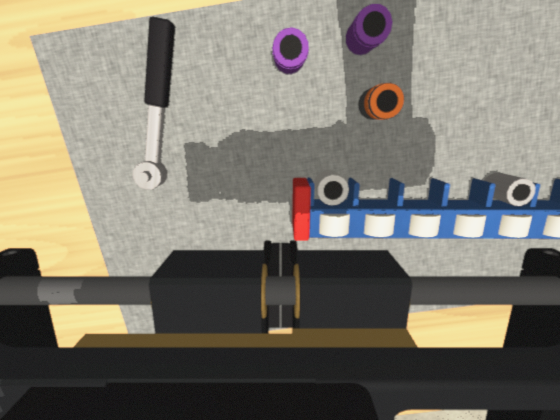

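The wrist picture shows the rack upside-down relative to the top view: red block at (302,208), first key (334,225), third key (425,225), socket (386,100). My map projects to within about 4 px of these, so I go on.

Emit:
drive_tool(moves=[0,0,0,0,30,20,1,0,0,0,0,30,20,1,0.3,0,0,40,0,0,1,0,0,0,40,0,0,1,0,0,0,20,0,0,1])

```text
time_s: 2.65
tcp_pos: [0.591, -0.1448, 0.1401]
ee_rot: [[-0.007, 0.155, 0.988], [0.002, 0.988, -0.155], [-1.0, 0.001, -0.007]]
ft_force: [0.6, -0.5, -0.7]
finger_gap: 0.0006
```

Emit:
drive_tool(moves=[0,0,0,20,0,0,1,0,0,0,15,0,0,1,0,0,0,0,0,0,1,0,0,0,0,0,0,1,0,0,0,0,0,0,1])

```text
time_s: 3.07
tcp_pos: [0.5945, -0.1455, 0.1109]
ee_rot: [[0.002, 0.155, 0.988], [-0.0, 0.988, -0.155], [-1.0, -0.0, 0.002]]
ft_force: [0.0, -0.3, -0.3]
finger_gap: 0.0003
```

Run:
```python
from h import *
rows([.594,-.143,.074])
im=bot.snapshot("wrist"); cv2.imwrite("pics/w2.png",im[:,:,::-1])
im=bot.snapshot("scene")[180:300,180:370]; cv2.imwrite("pics/s2.png",cv2.resize(im[:,:,::-1],None,fx=4,fy=4,interpolation=cv2.INTER_CUBIC))
```

```text
t 3.0667 tcp [ 0.5945 -0.1455  0.1109] shift tool mm [36.9  2.4 -1. ] gap 0.0003 F [ 0.  -0.3 -0.3]
```

View pics/s2.png

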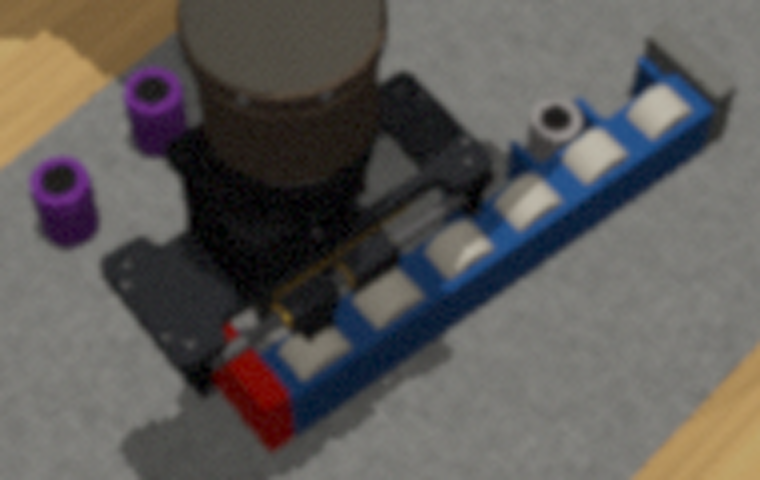

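View pics/w2.png

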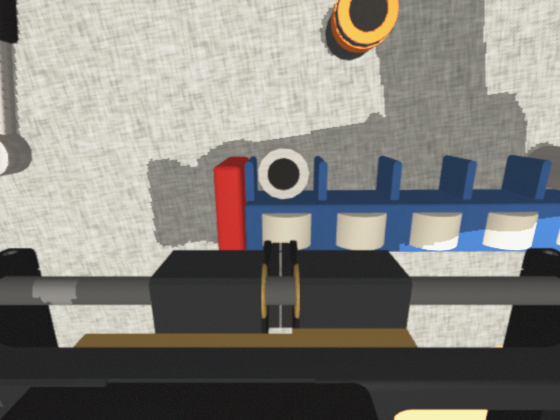

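Scene crop and wrist view both show the fingertips hovering over the first key beside the red block (wrist 280,243 against key at 287,230). Now I press.

Emit:
drive_tool(moves=[0,0,0,12,2,0,1,0,0,0,12,0,0,1,0,0,0,8,0,0,1,0,0,0,5,0,0,1,0,0,0,0,0,0,1])

```text
time_s: 3.58
tcp_pos: [0.5948, -0.1427, 0.0729]
ee_rot: [[0.001, 0.154, 0.988], [-0.0, 0.988, -0.154], [-1.0, -0.0, 0.001]]
ft_force: [-1.4, 0.3, 2.8]
finger_gap: 0.0003
```

Run:
```python
from h import *
rows([.5941,-.1426,.074]); print(bot.state()['ee_rot'].round(4))
im=bot.snapshot("scene")[220:300,220:320]; cv2.imwrite("pics/s3.png",cv2.resize(im[:,:,::-1],None,fx=7,fy=7,interpolation=cv2.INTER_CUBIC))
```

```text
t 3.5833 tcp [ 0.5948 -0.1427  0.0729] shift tool mm [-1.1 -0.  -0.7] gap 0.0003 F [-1.4  0.3  2.8]
[[ 6.000e-04  1.542e-01  9.880e-01]
 [-2.000e-04  9.880e-01 -1.542e-01]
 [-1.000e+00 -1.000e-04  6.000e-04]]
```

View pics/s3.png

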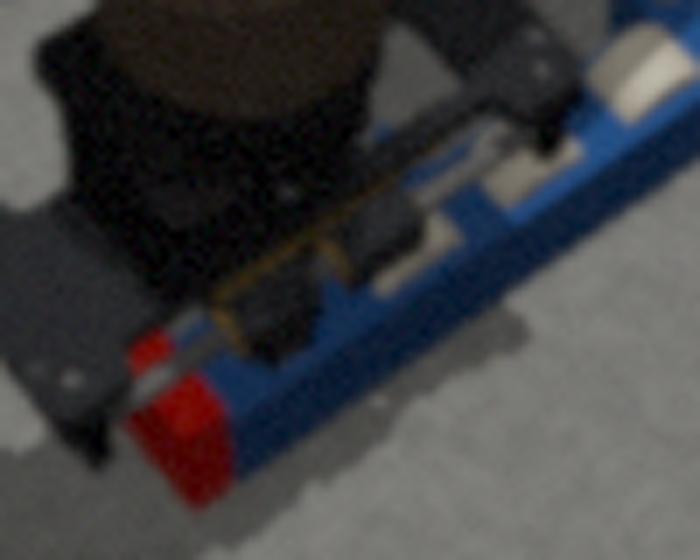

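Force of 2.8 N at tip z≈51 mm, so the first key is down. I rise to 5 mm below the tops and draw along toward the third key.

Emit:
drive_tool(moves=[0,0,0,-2,0,0,1,0,0,0,0,10,0,1,0,0,0,0,14,0,1,0,0,0,0,14,0,1,0,0,0,0,12,0,1])

```text
time_s: 4.05
tcp_pos: [0.6023, -0.0918, 0.0748]
ee_rot: [[-0.0, 0.154, 0.988], [-0.0, 0.988, -0.154], [-1.0, -0.0, -0.0]]
ft_force: [0.0, -0.9, 2.1]
finger_gap: 0.0004
```

Emit:
drive_tool(moves=[0,0,0,0,1,0,1,0,0,0,1,0,0,1,0,0,0,0,0,0,1,0,0,0,0,0,0,1,0,0,0,0,0,0,1])

```text
time_s: 4.47
tcp_pos: [0.6027, -0.0922, 0.0737]
ee_rot: [[0.001, 0.155, 0.988], [0.0, 0.988, -0.155], [-1.0, 0.0, 0.001]]
ft_force: [0.2, 1.9, 2.1]
finger_gap: 0.0003
```

Run:
```python
from h import *
rows([.6018,-.0914,.074]); print(bot.state()['ee_rot'].round(4))
```

```text
t 4.4667 tcp [ 0.6027 -0.0922  0.0737] shift tool mm [-0.3  0.7 -1. ] gap 0.0003 F [0.2 1.9 2.1]
[[ 1.000e-03  1.548e-01  9.879e-01]
 [ 3.000e-04  9.879e-01 -1.548e-01]
 [-1.000e+00  5.000e-04  9.000e-04]]
```

Second key down (2.1 N at tip z≈52 mm). On to the third.

Emit:
drive_tool(moves=[0,0,0,0,10,0,1,0,0,0,0,14,0,1,0,0,0,0,14,0,1,0,0,0,0,12,0,1,0,0,0,0,1,0,1])

```text
time_s: 4.88
tcp_pos: [0.6105, -0.0396, 0.0735]
ee_rot: [[-0.0, 0.152, 0.988], [0.0, 0.988, -0.152], [-1.0, -0.0, -0.0]]
ft_force: [-0.7, -0.3, 2.9]
finger_gap: 0.0004
```

Emit:
drive_tool(moves=[0,0,0,1,0,0,1,0,0,0,0,0,0,1,0,0,0,0,0,0,1,0,0,0,0,0,0,1,0,0,0,0,0,0,1])

```text
time_s: 5.3
tcp_pos: [0.6106, -0.0419, 0.0728]
ee_rot: [[0.001, 0.155, 0.988], [0.0, 0.988, -0.155], [-1.0, 0.001, 0.001]]
ft_force: [1.0, 1.9, 2.4]
finger_gap: 0.0005
```

Run:
```python
from h import *
rows([.6096,-.0402,.074])
im=bot.snapshot("scene")[190:270,250:350]; cv2.imwrite("pics/s4.png",cv2.resize(im[:,:,::-1],None,fx=7,fy=7,interpolation=cv2.INTER_CUBIC))
```

```text
t 5.3 tcp [ 0.6106 -0.0419  0.0728] shift tool mm [-1.2  1.5 -1.3] gap 0.0005 F [1.  1.9 2.4]
```

View pics/s4.png

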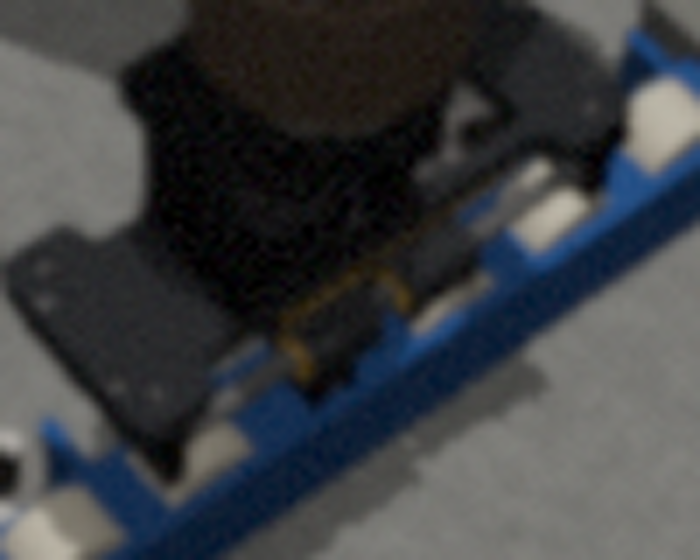

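The scene crop shows the gripper on the third key; the first (60,520) and second (205,460) are up again and the fourth (450,305) is untouched. I lift straight up, open, and move over the socket.

Emit:
drive_tool(moves=[0,0,0,-30,0,0,1,0,0,0,-40,0,0,1,0,0,0,-10,0,0,-0.38,0,0,0,0,-8,-33,-0.38,0,0,0,0,-8,-33,-0.38])

```text
time_s: 5.77
tcp_pos: [0.5426, -0.048, 0.1527]
ee_rot: [[0.001, 0.156, 0.988], [0.0, 0.988, -0.156], [-1.0, 0.0, 0.001]]
ft_force: [-0.6, -0.8, 0.2]
finger_gap: 0.0131
```

Emit:
drive_tool(moves=[0,0,0,0,-8,-33,-0.38,0,0,0,0,-8,-33,-0.38,0,0,0,0,0,0,-0.38,0,0,0,0,0,0,-0.38,0,0,0,0,0,0,-0.38])

```text
time_s: 6.18
tcp_pos: [0.4753, -0.0534, 0.1529]
ee_rot: [[0.001, 0.155, 0.988], [-0.0, 0.988, -0.155], [-1.0, -0.0, 0.001]]
ft_force: [0.3, 0.6, -0.0]
finger_gap: 0.0458
```

Run:
```python
from h import *
rows([.4682,-.0768,.028]); print(bot.state()['ee_rot'].round(4))
im=bot.snapshot("wrist"); cv2.imwrite("pics/w5.png",im[:,:,::-1])
c=cam("wrist");print(proj("wrist",(.4682,-.0768,.05),c))
```

```text
t 6.1833 tcp [ 0.4753 -0.0534  0.1529] shift tool mm [124.9 -24.2  -3.6] gap 0.0458 F [ 0.3  0.6 -0. ]
[[ 1.100e-03  1.547e-01  9.880e-01]
 [-2.000e-04  9.880e-01 -1.547e-01]
 [-1.000e+00 -0.000e+00  1.100e-03]]
(np.float64(250.69020060719112), np.float64(213.29643399391855))
```

View pics/w5.png

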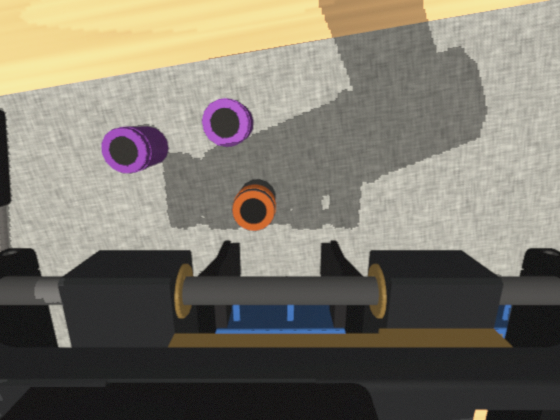

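The wrist view shows the orange socket at (254,210) (predicted 251,213), with the purple decoys well behind. I shift over it and lower, straddling it.

Emit:
drive_tool(moves=[0,0,0,0,-23,-3,-0.38,0,0,0,35,0,0,-0.38,0,0,0,25,0,0,-0.38,0,0,0,0,0,0,-0.38,0,0,0,0,0,0,-0.38])

```text
time_s: 6.65
tcp_pos: [0.4686, -0.0756, 0.0916]
ee_rot: [[-0.003, 0.154, 0.988], [-0.001, 0.988, -0.154], [-1.0, -0.001, -0.003]]
ft_force: [1.1, -0.3, -0.2]
finger_gap: 0.06
```

Run:
```python
from h import *
rows([.4682,-.0768,.028])
im=bot.snapshot("wrist"); cv2.imwrite("pics/w6.png",im[:,:,::-1])
im=bot.snapshot("scene")[170:290,180:340]; cv2.imwrite("pics/s6.png",cv2.resize(im[:,:,::-1],None,fx=4,fy=4,interpolation=cv2.INTER_CUBIC))
```

```text
t 6.65 tcp [ 0.4686 -0.0756  0.0916] shift tool mm [63.6 -1.1 -0. ] gap 0.06 F [ 1.1 -0.3 -0.2]
```

View pics/w6.png

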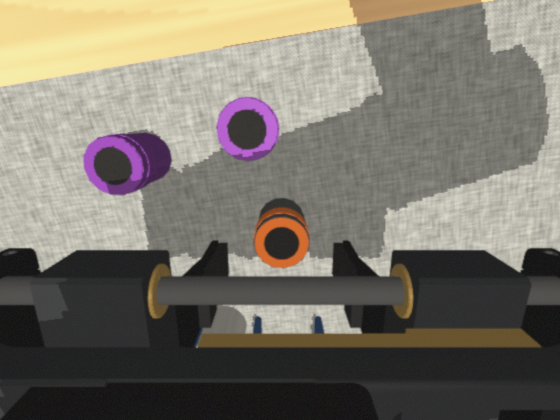

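View pics/s6.png

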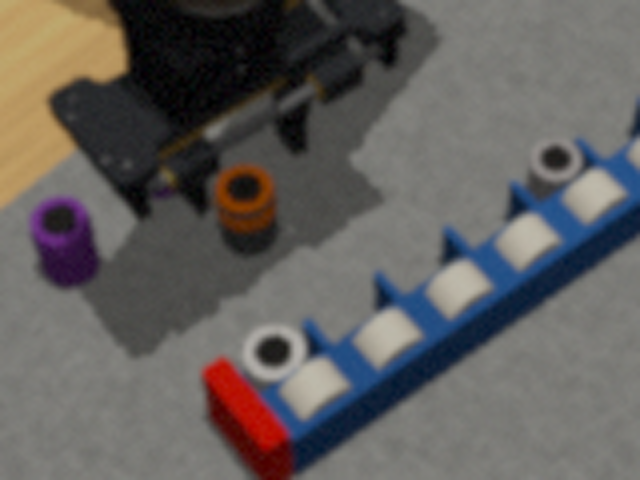

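Both views show the socket centred between the open fingers (wrist 281,241). Lowering with tips to about 7 mm.

Emit:
drive_tool(moves=[0,0,0,20,-1,0,-0.38,0,0,0,20,0,0,-0.38,0,0,0,15,0,0,-0.38,0,0,0,7,0,0,-0.38,0,0,0,0,0,0,-0.38])

```text
time_s: 7.17
tcp_pos: [0.4685, -0.0762, 0.0304]
ee_rot: [[-0.0, 0.154, 0.988], [-0.0, 0.988, -0.154], [-1.0, -0.0, -0.0]]
ft_force: [0.2, 0.1, -0.8]
finger_gap: 0.0598
```

Run:
```python
from h import *
rows([.4682,-.0768,.028])
im=bot.snapshot("wrist"); cv2.imwrite("pics/w7.png",im[:,:,::-1])
```

```text
t 7.1667 tcp [ 0.4685 -0.0762  0.0304] shift tool mm [ 2.4 -0.6 -0.2] gap 0.0598 F [ 0.2  0.1 -0.8]
```

View pics/w7.png

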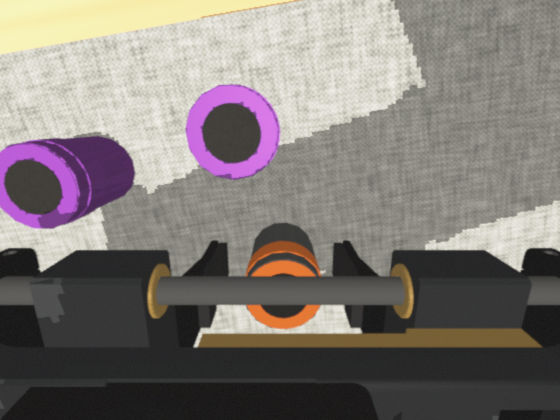

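Emit:
drive_tool(moves=[0,0,0,0,8,0,-0.38,0,0,0,0,3,0,-0.38,0,0,0,0,3,0,-0.38,0,0,0,0,4,0,-0.38,0,0,0,0,5,0,-0.38])

```text
time_s: 7.63
tcp_pos: [0.4718, -0.0534, 0.0311]
ee_rot: [[0.001, 0.154, 0.988], [-0.0, 0.988, -0.154], [-1.0, -0.0, 0.001]]
ft_force: [0.8, -2.7, 1.7]
finger_gap: 0.0601
```

Run:
```python
from h import *
rows([.4682,-.0768,.028])
im=bot.snapshot("scene")[170:290,180:340]; cv2.imwrite("pics/s8.png",cv2.resize(im[:,:,::-1],None,fx=4,fy=4,interpolation=cv2.INTER_CUBIC))
```

```text
t 7.6333 tcp [ 0.4718 -0.0534  0.0311] shift tool mm [  3.1 -23.7   0. ] gap 0.0601 F [ 0.8 -2.7  1.7]
```

View pics/s8.png

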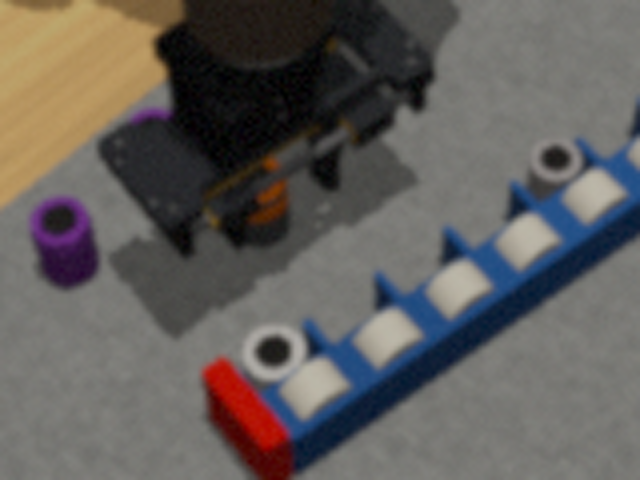

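The socket is upright against the right finger (crop 265,215) and sliding, with 2.7 N on the tool. I continue the lateral push.

Emit:
drive_tool(moves=[0,0,0,0,5,0,-0.38,0,0,0,0,5,0,-0.38,0,0,0,0,5,0,-0.38,0,0,0,0,5,0,-0.38,0,0,0,0,5,0,-0.38])

```text
time_s: 8.1
tcp_pos: [0.4755, -0.0285, 0.0305]
ee_rot: [[-0.0, 0.155, 0.988], [-0.0, 0.988, -0.155], [-1.0, -0.0, -0.0]]
ft_force: [-0.7, -2.0, 2.0]
finger_gap: 0.0601
```

Emit:
drive_tool(moves=[0,0,0,0,5,0,-0.38,0,0,0,0,5,0,-0.38,0,0,0,0,5,0,-0.38,0,0,0,0,3,0,-0.38,0,0,0,0,2,0,-0.38])

```text
time_s: 8.52
tcp_pos: [0.4787, -0.0087, 0.0305]
ee_rot: [[0.0, 0.154, 0.988], [0.0, 0.988, -0.154], [-1.0, 0.0, 0.0]]
ft_force: [0.2, -2.4, 2.9]
finger_gap: 0.0598
```

Run:
```python
from h import *
rows([.4682,-.0768,.028])
im=bot.snapshot("scene")[160:280,180:340]; cv2.imwrite("pics/s9.png",cv2.resize(im[:,:,::-1],None,fx=4,fy=4,interpolation=cv2.INTER_CUBIC))
im=bot.snapshot("wrist"); cv2.imwrite("pics/w9.png",im[:,:,::-1])
```

```text
t 8.5167 tcp [ 0.4787 -0.0087  0.0305] shift tool mm [  2.5 -68.9   0.1] gap 0.0598 F [ 0.2 -2.4  2.9]
```

View pics/s9.png

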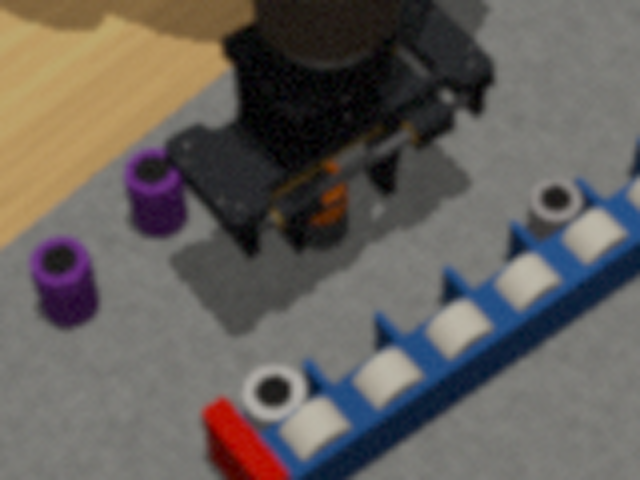

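View pics/w9.png

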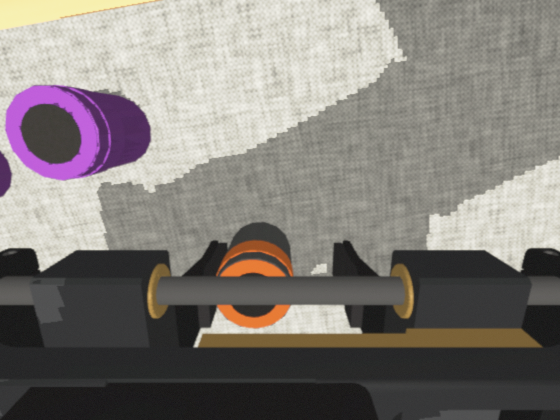

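Socket upright against the right finger (wrist 254,295), in line with the gap by calculation. I back the finger off, raise, retreat, and look.

Emit:
drive_tool(moves=[0,0,0,0,-6,0,-0.38,0,0,0,0,-5,0,-0.38,0,0,0,-25,0,0,-0.38,0,0,0,-30,0,0,-0.38,0,0,0,-35,0,0,-0.38])

```text
time_s: 9.03
tcp_pos: [0.4756, -0.021, 0.1202]
ee_rot: [[-0.004, 0.156, 0.988], [-0.001, 0.988, -0.156], [-1.0, -0.001, -0.004]]
ft_force: [1.3, -0.0, -0.2]
finger_gap: 0.06
```

Emit:
drive_tool(moves=[0,0,0,0,0,-30,0.586,0,0,0,0,0,-30,0.586,0,0,0,0,0,0,0.586,0,0,0,0,0,0,0.586,0,0,0,0,0,0,0.586])

```text
time_s: 9.45
tcp_pos: [0.4182, -0.0109, 0.1209]
ee_rot: [[0.001, 0.155, 0.988], [0.0, 0.988, -0.155], [-1.0, 0.001, 0.001]]
ft_force: [0.1, 0.7, 0.5]
finger_gap: 0.0349
```

Run:
```python
from h import *
H=np.array([.574,-.0348]);xa=np.array([.98865,-.1502]);ya=np.array([.1502,.98865])
for n in("top","scene"):
    im=bot.snapshot(n)[:,:,::-1].copy(); cv2.imwrite(f"pics/{n}10.png",im); m=orange(n,im)
    for c,s in blobs(m,20):
        P=ray(n,*c,.05 if n=="top" else .04)[:2]; print(n,c.round(1),s,P.round(4),((P-H)@xa*1e3).round(1),((P-H)@ya*1e3).round(1))
c=cam("wrist"); im=bot.snapshot("wrist"); cv2.imwrite("pics/w10.png",im[:,:,::-1])
S=[.4768,-.0205,.05]; print(proj("wrist",S,c))
b=np.array([.4768,-.0205])-xa*.045; rows([b[0],b[1],.029])
im=cv2.imread("pics/top10.png")[130:310,190:400]; cv2.imwrite("pics/top10c.png",cv2.resize(im,None,fx=3.5,fy=3.3,interpolation=cv2.INTER_CUBIC))
```

```text
scene [207.9 191.4] [200 185  25  20 261] [ 0.3479 -0.0739] -217.6 -72.6
scene [259.1 206. ] [252 199  15  16 138] [ 0.4735 -0.0179] -101.9 1.6
scene [355.7 285.2] [349 278  11  12  73] [ 0.7773 -0.0242] 199.4 41.1
(np.float64(279.6783725337209), np.float64(302.3795348114368))
t 9.6 tcp [ 0.4185 -0.0108  0.1204] shift tool mm [91.4 -0.7 14.1] gap 0.0234 F [0.1 0.7 0.2]
```

View pics/top10c.png

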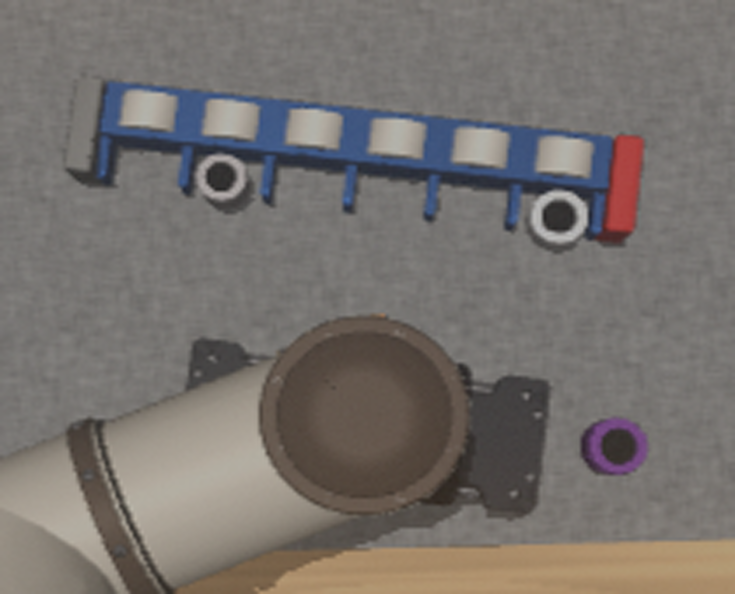

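View pics/scene10.png

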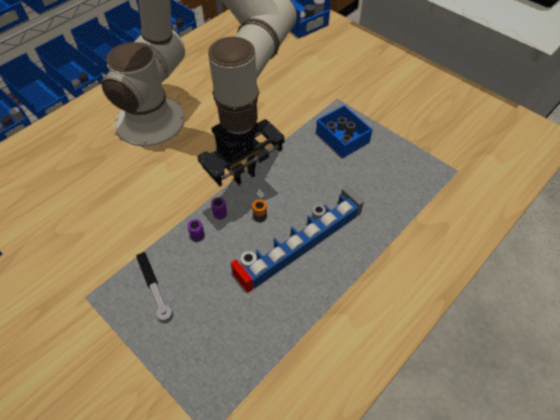

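View pics/w10.png

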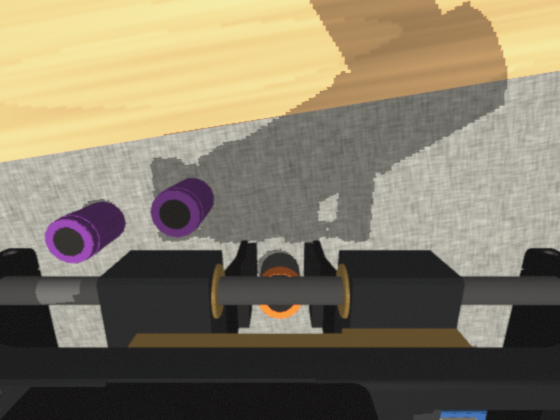

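Views show the socket standing (scene 259,206) centred between fingers (wrist 280,298), on the gap's line to within ~2 mm. I lower behind it with the jaws at ~18 mm as a two-point cradle.

Emit:
drive_tool(moves=[0,0,0,25,-0.5,0,0.586,0,0,0,25,0,0,0.586,0,0,0,25,0,0,0.586,0,0,0,16,0,0,0.586,0,0,0,0,0,0,0.586])

```text
time_s: 10.02
tcp_pos: [0.416, -0.0121, 0.0265]
ee_rot: [[-0.007, 0.156, 0.988], [-0.002, 0.988, -0.156], [-1.0, -0.004, -0.007]]
ft_force: [0.3, 0.1, -0.0]
finger_gap: 0.0178
```

Emit:
drive_tool(moves=[0,0,0,0,0,10,0.586,0,0,0,0,0,8,0.586,0,0,0,0,0,5,0.586,0,0,0,0,0,4,0.586,0,0,0,0,0,3,0.586])

```text
time_s: 10.43
tcp_pos: [0.4486, -0.0159, 0.0304]
ee_rot: [[0.002, 0.155, 0.988], [0.001, 0.988, -0.155], [-1.0, 0.001, 0.002]]
ft_force: [-0.1, 0.3, 0.4]
finger_gap: 0.0182
```

Run:
```python
from h import *
rows([.549,-.031,.030])
im=bot.snapshot("wrist"); cv2.imwrite("pics/w11.png",im[:,:,::-1])
im=bot.snapshot("scene")[160:280,180:340]; cv2.imwrite("pics/s11.png",cv2.resize(im[:,:,::-1],None,fx=4,fy=4,interpolation=cv2.INTER_CUBIC))
```

```text
t 10.4333 tcp [ 0.4486 -0.0159  0.0304] shift tool mm [  0.6   0.6 101.5] gap 0.0182 F [-0.1  0.3  0.4]
```

View pics/w11.png

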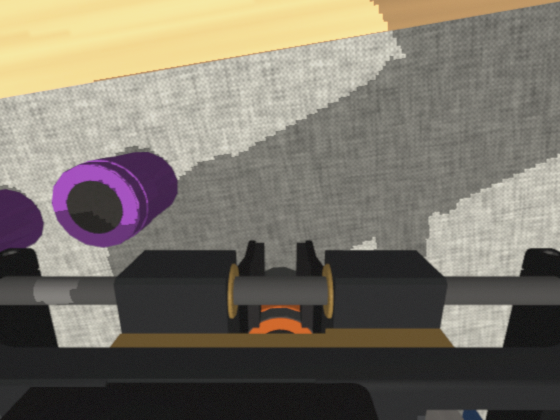

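View pics/s11.png

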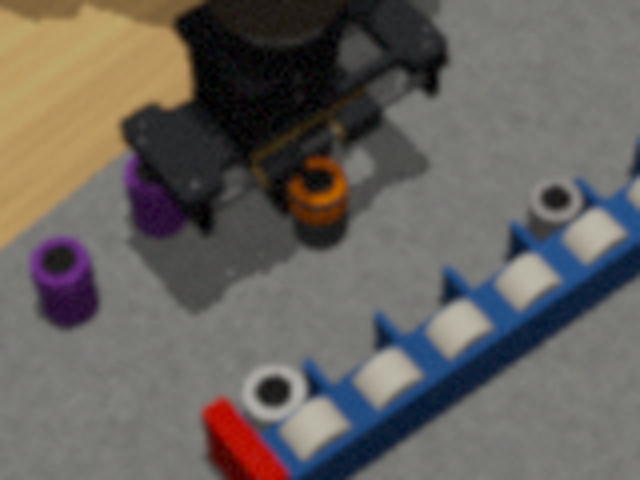

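Socket upright with the cradle just behind it (scene crop 318,200). I push along rack x.

Emit:
drive_tool(moves=[0,0,0,0,0,3,0.586,0,0,0,0,0,4,0.586,0,0,0,0,0,5,0.586,0,0,0,0,0,5,0.586,0,0,0,0,0,5,0.586])

```text
time_s: 10.95
tcp_pos: [0.4688, -0.0195, 0.0295]
ee_rot: [[-0.001, 0.155, 0.988], [-0.0, 0.988, -0.155], [-1.0, -0.0, -0.001]]
ft_force: [-3.6, 0.8, 2.2]
finger_gap: 0.0183
```

Emit:
drive_tool(moves=[0,0,0,0,0,5,0.586,0,0,0,0,0,5,0.586,0,0,0,0,0,5,0.586,0,0,0,0,0,5,0.586,0,0,0,0,0,4,0.586])

```text
time_s: 11.37
tcp_pos: [0.4935, -0.0231, 0.0295]
ee_rot: [[0.0, 0.155, 0.988], [0.0, 0.988, -0.155], [-1.0, 0.0, 0.0]]
ft_force: [-2.5, 0.0, 1.8]
finger_gap: 0.0182
```

Run:
```python
from h import *
rows([.549,-.031,.030])
im=bot.snapshot("scene")[160:280,180:340]; cv2.imwrite("pics/s12.png",cv2.resize(im[:,:,::-1],None,fx=4,fy=4,interpolation=cv2.INTER_CUBIC))
im=bot.snapshot("top")[130:310,190:400]; cv2.imwrite("pics/t12.png",cv2.resize(im[:,:,::-1],None,fx=3.5,fy=3.3,interpolation=cv2.INTER_CUBIC))
```

```text
t 11.3667 tcp [ 0.4935 -0.0231  0.0295] shift tool mm [-0.4  0.7 56.1] gap 0.0182 F [-2.5  0.   1.8]
```

View pics/s12.png

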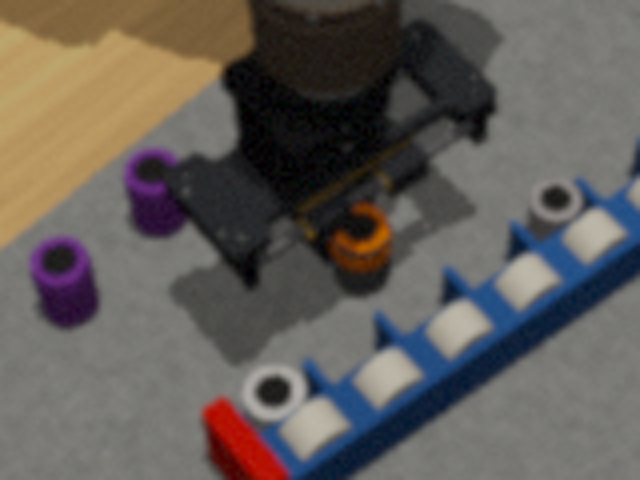

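View pics/t12.png

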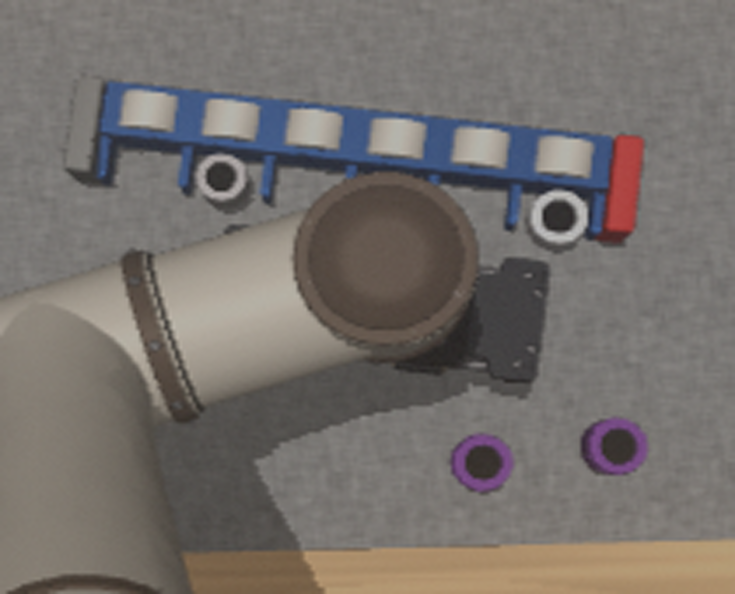

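Socket upright and heading between the dividers at crop (385,330) and (455,285), which bound the gap under the third key. Continuing.

Emit:
drive_tool(moves=[0,0,0,0,0.5,5,0.586,0,0,0,0,0,5,0.586,0,0,0,0,0,5,0.586,0,0,0,0,0,5,0.586,0,0,0,0,0,5,0.586])

```text
time_s: 11.88
tcp_pos: [0.5182, -0.0264, 0.0295]
ee_rot: [[0.0, 0.155, 0.988], [0.0, 0.988, -0.155], [-1.0, 0.0, 0.0]]
ft_force: [-0.4, 0.2, -0.2]
finger_gap: 0.018
```

Emit:
drive_tool(moves=[0,0,0,0,0,4,0.586,0,0,0,0,0,4,0.586,0,0,0,0,0,4,0.586,0,0,0,0,0,4,0.586,0,0,0,0,0,3,0.586])

```text
time_s: 12.3
tcp_pos: [0.5368, -0.0294, 0.0295]
ee_rot: [[0.0, 0.155, 0.988], [0.0, 0.988, -0.155], [-1.0, 0.0, 0.0]]
ft_force: [-0.6, -0.1, 0.0]
finger_gap: 0.0185
```

Run:
```python
from h import *
rows([.549,-.031,.030])
im=bot.snapshot("scene")[160:280,180:340]; cv2.imwrite("pics/s13.png",cv2.resize(im[:,:,::-1],None,fx=4,fy=4,interpolation=cv2.INTER_CUBIC))
```

```text
t 12.3 tcp [ 0.5368 -0.0294  0.0295] shift tool mm [-0.5  0.3 12.3] gap 0.0185 F [-0.6 -0.1  0. ]
```

View pics/s13.png

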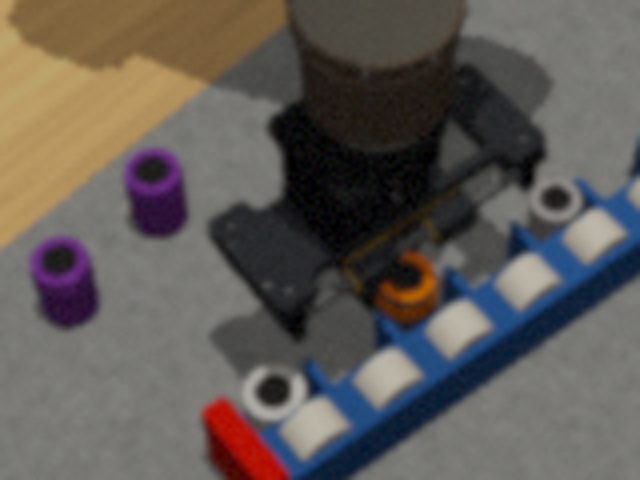

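Socket is entering the third gap (crop 405,285), upright. Last slow stretch.

Emit:
drive_tool(moves=[0,0,0,0,0,3,0.586,0,0,0,0,0,3,0.586,0,0,0,0,0,2,0.586,0,0,0,0,0,2,0.586,0,0,0,0,0,1,0.586])

```text
time_s: 12.77
tcp_pos: [0.5474, -0.0311, 0.0295]
ee_rot: [[0.0, 0.155, 0.988], [0.0, 0.988, -0.155], [-1.0, 0.0, 0.0]]
ft_force: [-0.4, 0.9, -0.3]
finger_gap: 0.0179
```

Run:
```python
from h import *
rows([.549,-.031,.030])
im=bot.snapshot("scene")[190:270,240:340]; cv2.imwrite("pics/s14.png",cv2.resize(im[:,:,::-1],None,fx=7,fy=7,interpolation=cv2.INTER_CUBIC))
```

```text
t 12.7667 tcp [ 0.5474 -0.0311  0.0295] shift tool mm [-0.5  0.3  1.6] gap 0.0179 F [-0.4  0.9 -0.3]
```

View pics/s14.png

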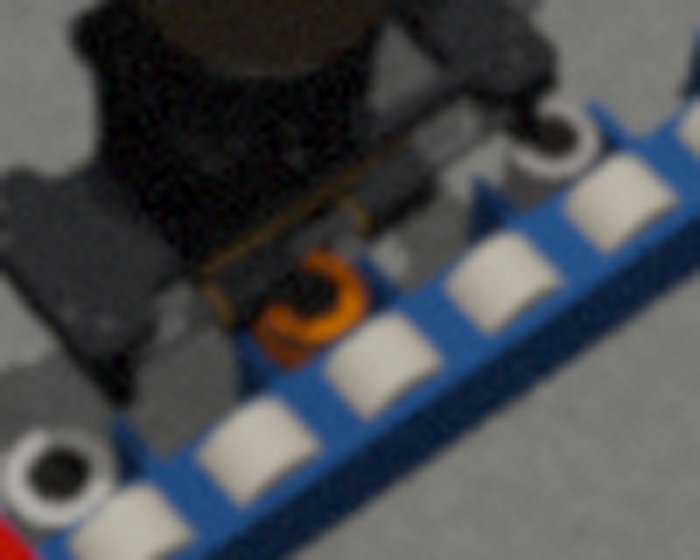

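Socket is in the third gap, about at the back (crop 315,300); no contact force yet. I creep in.

Emit:
drive_tool(moves=[0,0,0,0,0,1,0.586,0,0,0,0,0,0.5,0.586,0,0,0,0,0,0.5,0.586,0,0,0,0,0,0.5,0.586,0,0,0,0,0,0,0.586])

```text
time_s: 13.23
tcp_pos: [0.5478, -0.0313, 0.0294]
ee_rot: [[-0.004, 0.155, 0.988], [-0.0, 0.988, -0.155], [-1.0, -0.001, -0.004]]
ft_force: [-5.4, 2.4, 3.7]
finger_gap: 0.0182
```

Emit:
drive_tool(moves=[0,0,0,0,0,0.5,0.586,0,0,0,0,0,0.5,0.586,0,0,0,0,0,0.5,0.586,0,0,0,0,0,0,0.586,0,0,0,0,0,0,0.586])

```text
time_s: 13.65
tcp_pos: [0.5479, -0.0314, 0.0294]
ee_rot: [[-0.006, 0.155, 0.988], [-0.0, 0.988, -0.155], [-1.0, -0.001, -0.006]]
ft_force: [-8.6, 4.8, 6.3]
finger_gap: 0.0183
```

Run:
```python
from h import *
rows([.549,-.031,.030])
im=bot.snapshot("scene")[190:270,240:340]; cv2.imwrite("pics/s15.png",cv2.resize(im[:,:,::-1],None,fx=7,fy=7,interpolation=cv2.INTER_CUBIC))
im=bot.snapshot("wrist"); cv2.imwrite("pics/w15.png",im[:,:,::-1])
```

```text
t 13.65 tcp [ 0.5479 -0.0314  0.0294] shift tool mm [-0.6  0.6  1. ] gap 0.0183 F [-8.6  4.8  6.3]
```

View pics/s15.png

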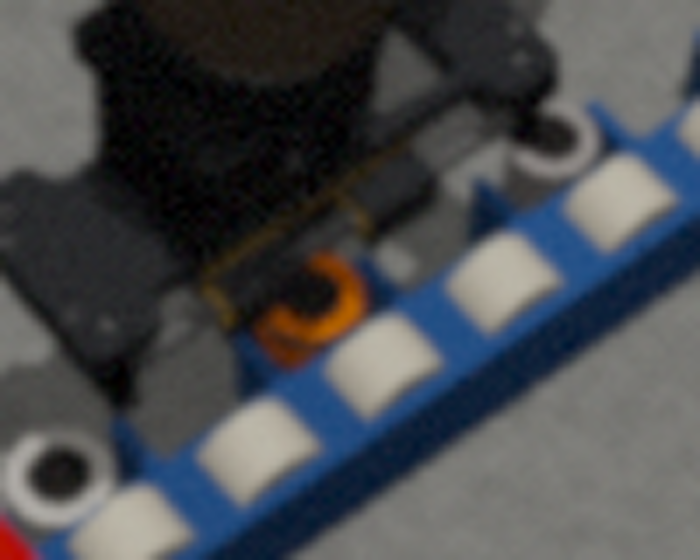

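View pics/w15.png

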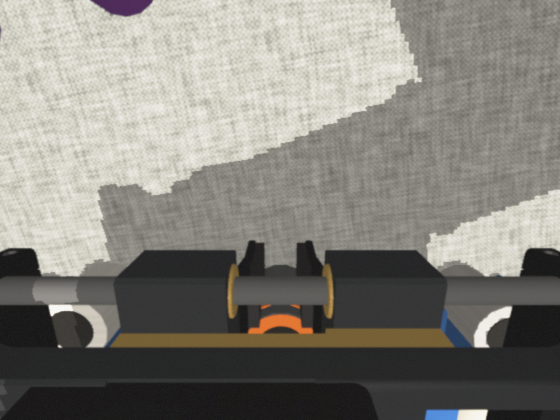

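The tool stopped with rising force (8.6 N) where "home" predicts. I back off straight, then raise and check.

Emit:
drive_tool(moves=[0,0,0,0,0,-3,0.586,0,0,0,0,0,-10,0.586,0,0,0,0,0,-25,0.586,0,0,0,-35,0,-20,0.586,0,0,0,-40,0,-20,0.586])

```text
time_s: 14.17
tcp_pos: [0.4736, -0.0201, 0.1006]
ee_rot: [[-0.005, 0.155, 0.988], [-0.002, 0.988, -0.155], [-1.0, -0.002, -0.004]]
ft_force: [1.5, 0.2, 0.7]
finger_gap: 0.0182
```

Emit:
drive_tool(moves=[0,0,0,-40,0,-30,0.586,0,0,0,-40,0,-30,0.586,0,0,0,-40,-30,-25,0.586,0,0,0,0,-40,0,0.586,0,0,0,0,-40,0,0.586])

```text
time_s: 14.58
tcp_pos: [0.3932, -0.1104, 0.2017]
ee_rot: [[0.011, 0.149, 0.989], [0.001, 0.989, -0.149], [-1.0, 0.002, 0.011]]
ft_force: [0.6, -0.1, -0.3]
finger_gap: 0.0181
```

Emit:
drive_tool(moves=[0,0,0,0,-40,0,0.586,0,0,0,0,-40,0,0.586,0,0,0,0,-40,0,0.586,0,0,0,0,-40,0,0.586,0,0,0,0,0,0,0.586])

```text
time_s: 15.0
tcp_pos: [0.3668, -0.2741, 0.1988]
ee_rot: [[0.003, 0.162, 0.987], [-0.003, 0.987, -0.162], [-1.0, -0.002, 0.003]]
ft_force: [0.5, -0.4, -0.8]
finger_gap: 0.0181
```

Run:
```python
from h import *
H=np.array([.574,-.0348]);xa=np.array([.98865,-.1502]);ya=np.array([.1502,.98865])
for n in("top","scene"):
    im=bot.snapshot(n)[:,:,::-1].copy(); cv2.imwrite(f"pics/{n}16.png",im); m=orange(n,im)
    for c,s in blobs(m,20):
        if n=="top":
            c,r=cv2.minEnclosingCircle(np.argwhere(m)[:,::-1].astype(np.float32))
        P=ray(n,*c,.05 if n=="top" else .045)[:2]; print(n,np.round(c,1),s,P.round(4),((P-H)@xa*1e3).round(1),((P-H)@ya*1e3).round(1))
    h=cv2.cvtColor(im,cv2.COLOR_BGR2HSV).astype(int); roi=np.zeros(m.shape,bool); roi[120:290,180:400]=1
    if n=="top":
      for c,s in blobs((h[...,1]<50)&(h[...,2]>150)&roi,12): print("white",c.round(1))
rows([.5,0,.2])
im=cv2.imread("pics/top16.png")[140:290,190:390]; cv2.imwrite("pics/t16c.png",cv2.resize(im,None,fx=4,fy=4,interpolation=cv2.INTER_CUBIC))
im=cv2.imread("pics/scene16.png")[180:300,180:370]; cv2.imwrite("pics/s16c.png",cv2.resize(im,None,fx=4,fy=4,interpolation=cv2.INTER_CUBIC))
```

```text
top [302.  188.7] [294 181  17  17 137] [ 0.5721 -0.0376] -1.4 -3.1
white [231.4 162.6]
white [255.1 165.4]
white [278.9 168.1]
white [302.8 171. ]
white [326.7 173.8]
white [350.7 176.8]
white [253.1 183.3]
white [349.6 195.1]
white [369.2 256.1]
scene [208.1 191.3] [200 185  25  21 263] [ 0.3513 -0.0756] -214.1 -73.8
scene [283.8 232.6] [277 226  16  14 128] [ 0.5723 -0.0349] -1.7 -0.3
scene [355.7 285.2] [349 278  11  12  73] [ 0.7783 -0.0266] 200.8 38.8
t 15.1 tcp [ 0.367  -0.2702  0.1984] shift tool mm [ -1.6 287.9  88.5] gap 0.018 F [ 0.1  0.3 -0.7]
```

View pics/t16c.png

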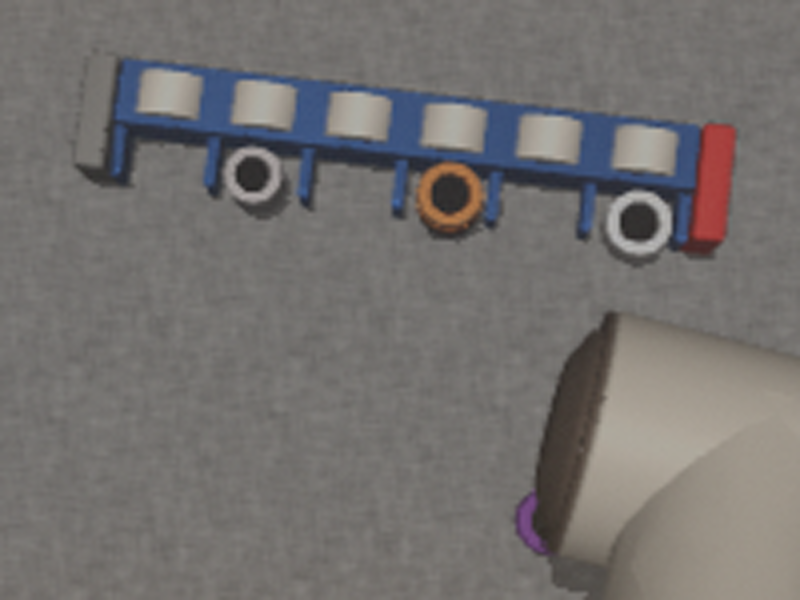

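View pics/s16c.png

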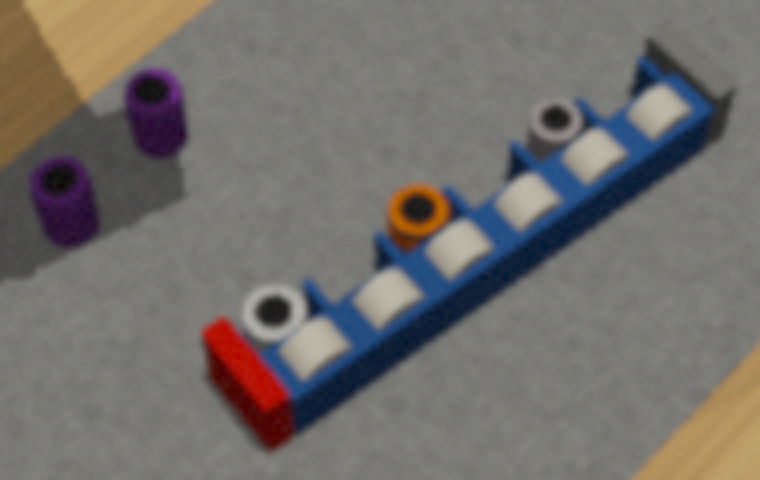

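The socket stands in the third gap (top crop 450,197; scene crop 418,215). Both views read it about 1.5 mm short of my computed home, which is within calibration error. To be sure, I take a close wrist view of the contact with the housing.

Emit:
drive_tool(moves=[0,0,0,0,33,24,0.586,0,0,0,0,33,24,0.586,0,0,0,0,33,24,0.586,0,0,0,0,33,24,0.586,0,0,0,0,33,24,0.586])

```text
time_s: 15.52
tcp_pos: [0.5126, -0.1207, 0.1989]
ee_rot: [[0.002, 0.152, 0.988], [-0.0, 0.988, -0.152], [-1.0, 0.0, 0.002]]
ft_force: [0.1, -0.1, 0.5]
finger_gap: 0.0185
```

Emit:
drive_tool(moves=[0,0,0,0,33,24,0.586,0,0,0,0,33,24,0.586,0,0,0,0,20,24,0.586,0,0,0,0,0,24,0.586,0,0,0,0,0,0,0.586])

```text
time_s: 15.93
tcp_pos: [0.6233, -0.0505, 0.1978]
ee_rot: [[0.003, 0.149, 0.989], [-0.001, 0.989, -0.149], [-1.0, -0.0, 0.003]]
ft_force: [0.8, 0.1, 0.6]
finger_gap: 0.0181
```

Run:
```python
from h import *
rows([.6,-.03,.2])
im=bot.snapshot("wrist")[:,:,::-1]; cv2.imwrite("pics/w17.png",im)
cv2.imwrite("pics/w17c.png",cv2.resize(im[100:260,180:400],None,fx=3.6,fy=3.6,interpolation=cv2.INTER_CUBIC))
```

```text
t 15.9333 tcp [ 0.6233 -0.0505  0.1978] shift tool mm [ -2.3  16.8 -26.1] gap 0.0181 F [0.8 0.1 0.6]
```

View pics/w17.png

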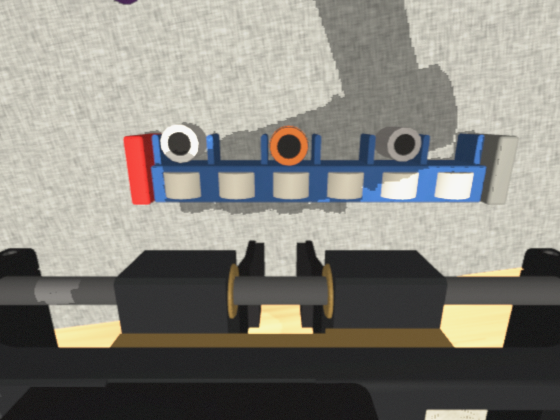

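View pics/w17c.png

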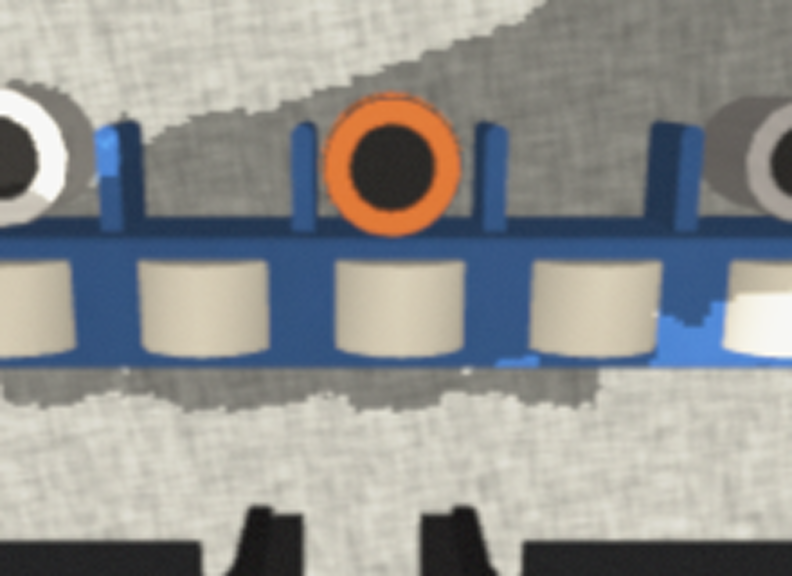

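The close view shows the rim meeting the housing's top front edge (crop y≈236 against 237, under 0.5 mm). The socket is centred between the dividers and the third key is behind it. The robot is clear, so I hand in.

Run:
```python
from station import bot
print(bot.sign_off())
```

```text
the job is handed in; nothing more can be done
None
```

The orange-banded socket is standing fully home in the third gap from the red end, and the job was handed in at about 16 s of the 72 s allowed.

- **Keys:** The red end was on the robot's right. I pressed the first key there and drew the closed fingertips along the rail over the second to the third. The force was 2–3 N at each key, with the tip 6–7 mm below the key tops. I then lifted straight off, so no key beyond the third was pressed. I had no direct key reading, so this rests on the force, the tip height and the pictures.
- **Socket:** I slid it sideways about 57 mm with one finger, then pushed it about 97 mm into the gap with both fingers behind it. It stayed upright in every picture. At the end the tool stopped moving while the force rose to about 9 N.
- **Last checks:** The close wrist view shows the rim against the housing to within about 0.5 mm, with the third key directly behind it.
    - **Top and scene views:** They put the socket about 1.5 mm short of my computed home, and disagree by about 3 mm on its sideways position. I put both down to calibration error.
    - **Bystanders:** The two bright sockets show no shift in the top view. I did not re-measure the ratchet, bin or purple sockets, but the gripper stayed clear of them.

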